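# Clamp the chopping board in the one-handed prep clamp

## Robot

A 6-joint arm with a two-finger parallel gripper is mounted at the origin on a cart in front of the work surface, level with it; the furniture and walls round the work are solid. World frame = base frame: x ahead of the robot, y to its left, z up, the work surface at z = 0. Lengths are in mm, angles in rad, forces in N, time in s.
With the tool pointing down it reaches from about 375 to 975 mm from the base axis. Payload 3.8 kg.
Tool frame: the origin (TCP) lies on the centre line of the jaws, within the pads' length; the fingertips stand 22 mm ahead of it and the grasp point (between the pads) lies 3 mm ahead of it; z points along the fingers, y is the line along which they close (so a half turn about z gives the same grasp; the last joint's range is limited). The gripper opens to 85 mm and grips with 20 to 120 N. Pads are 22 mm wide; open, the fingers measure 114 mm over their backs; the gripper's body (76 mm by 85 mm) begins 54 mm behind the grasp point. The pads swing forward as they close: fully open they stand 13 mm farther back than shut.
Start: joints at [-1.169, 0.264, 1.604, -0, 1.274, -0.037], TCP at [286.77, -611.049, 224.58] pointing down, gripper open.
Joint ranges: [-2.63, 2.63], [-0.94, 2.18], [0.31, 2.57], [-1.31, 4.45], [0, 2.66], [-2.55, 2.55]. Speed limits (rad/s): [2.57, 2.57, 3.14, 3.14, 3.14, 3.14].

## Interface

Orientations are given as a 3x3 rotation matrix whose columns are the frame's x, y, z axes.
In Python, from bench import manip gives the robot as it stands. The module is installed in compiled form; this text tells all that it offers.
- The arm moves only by the shell command python3 -m creep [FORCE], which reads ROWS from standard input. ROWS is a JSON object whose key "ticks" holds a list of rows, 1 to 8 of them, each of 7 numbers: a rotation vector rx, ry, rz in fractions of the full range, 1 being 4 rad, then dx, dy, dz in normalised numbers (1 is 1000 mm), then the finger opening in mm; each row is the pose to reach, as a shift and turn from the pose commanded when the command began, along the tool's axes at that moment; what a row does not reach only later rows make up. A row lasts 1/8 s, in which the tool goes at most 62.5 mm and 0.188 rad, less where a joint would pass 70% of its speed; a pose out of reach is approached as far as the arm can. The fingers move at their own pace and stop on an object; FORCE is the grip in N (left out, the last holds). Time passes only in rows, so rows that do not move let the fingers close. It prints the time, the measured TCP pose, the force, the opening and the grip force at its end. Shift and turn numbers lie between -1 and 1, and a call with a number outside is refused. Input that does not fit is refused with a message, and nothing moves.
- manip.state(): the state, without advancing time (a new reading comes with each control period).
- manip.capture(name): name is "side" or "top"; returns a dict with "image" (400x640x3 uint8, red, green, blue), "range_z" (400x640 float32, mm along the optical axis (not along the pixel's ray), 0 where there is no reading), "fov_y" (degrees; the focal length in pixels is half the picture's height over the tangent of half this angle, whatever the lens; pixels are square), "cx", "cy" (the principal point, pixels), "k1" (the pictures are not rectified: a ray, as slopes to the right and down, at radius r is drawn at 1 + k1 r^2 times it, then the intrinsics apply), "world_from_camera" (4x4, takes a point from camera to world coordinates). Camera axes: x right, y up, looking along -z (the intrinsics and any distortion apply to the point x, -y, -z); pixel columns grow to the right and rows downward; lengths in mm; the calibration is good to about 2 mm. A picture is of the moment at which its call begins.
- manip.finish_job(): hands the job in; it is judged then, once.
The state is a dict: "clock": time; "joints": joint angles; "dq": joint speeds; "joint_torque": joint torques, N m; "tool_pos": TCP position; "orientation": TCP orientation; "ft_force": force on the tool from outside, world axes, zero at the start; "moment": the same for the moment, N m; "opening": finger opening in mm; "finger_force": force on a finger pad.
Only numpy, scipy, OpenCV 4.12 (cv2) and the standard library are available. Lean on these libraries where they do the work, as an engineer would, in place of code of your own. Each camera call takes 0.05 s, during which the arm holds its last target. There are 200 camera calls.

## Task

Get the chopping board ready for one-handed cutting: slide it along the worktop until it is flush against the clamp's fence, and press it home there firmly for a moment (about 15 N). Then push the clamp's lever over its dead centre with a fingertip until it is locked upright, and press it home against its stop in the same way before you let go. Never push the board or the clamp with more than 25 N, and leave the other things where they are.

Things in the scene. Friction and masses are not known exactly. Their poses are not given: they have to be found in the camera images.
- clamp: Board clamp screwed to the worktop: aluminium fence 200 mm long, 12 mm thick, 14 mm high, with a steel toggle clamp behind its middle (bracket y 0 to -0.074, x within 0.045). Origin: on the worktop, under the middle of the fence face the board butts against. x runs along the fence, y points square away from the fence face (plane y = 0) to the board's side, z up.
- lever_axis (a point): Middle of the lever's hinge axis, which runs along the clamp's x: at clamp y = -0.045, z = 0.050. Open, the handle leans 0.90 rad from upright away from the board (to clamp -y), and the holding arm with its rubber pad is raised over the fence. Shut, the handle stands upright and the arm is level, the pad on the board.
- clamp_lever (a joint): Lever angle: 0 open (start), grows as the handle is pushed upright towards the board (+y). 0.90: shut, pad pressed on the 22 mm board, a hard stop. Sprung away from its dead centre at 0.52: starting it takes about 8 N at lever_grip, falling to 1.5 N at the centre. Let go below 0.41 it falls back open; beyond 0.63 it snaps shut and stays; between, friction holds it.
- lever_grip (a point): Point inside the lever's black grip, 85 mm from the hinge axis. The grip (30 mm wide along clamp x, 16 mm thick, rounded) spans 55 to 105 mm from the axis, on a steel strip 14 x 8 mm. At lever angle q it is at clamp y = -0.045 - 0.085 sin(0.90 - q), z = 0.050 + 0.085 cos(0.90 - q): 0.103 high open, 0.135 shut.
- board: Wooden chopping board, 170 x 260 x 22 mm, 0.3 to 0.6 kg, loose on the worktop at the clamp's +y side, 25 to 55 mm short of the fence, a little askew. Origin under its centre; x across its width (near clamp +y), y along its length. Flush, its origin is at clamp y = 0.085. It slides with 2 to 5 N. Once one end meets the fence, pushing mid-side can jam it askew: push the lagging end.
- kitchen_timer: Bystander: round red-topped kitchen timer, 69 mm across, 44 mm high, loose, near one end of the fence; origin under its centre.
- salt: Bystander: salt shaker, 44 mm across, 90 mm high, loose, near the other end of the fence; origin under its centre.
- tape: Bystander: roll of masking tape lying flat, 98 mm across, 25 mm high, loose; origin under its centre.

How it is judged:
By the outcome, as a careful person would: the job done as asked, in the order asked, and still so for the second after the job is handed in, with the robot touching nothing.
It also fails if it takes over 72 s, if anything falls off the work surface, if the arm or the gripper's body presses on something with over 40 N, if the wrist force passes 120 N, or if a joint passes its speed limit or range.

## Working session

There is one attempt and no reset: what is moved stays moved. The work goes in short steps, Python scripts to look and compute and a shell command to move; the robot and the scene stay as the last step left them, time stands still between calls to the robot, and variables do not carry over. Pictures are saved under pics/ and viewed, at most 11 in all, crops included, and the job is handed in when it is done.

```bash
mkdir -p pics; cat > h.py <<'E'
import numpy as np, cv2
from bench import manip
def cap(n):
    c=manip.capture(n); 
    return c
def save(c,f): cv2.imwrite('pics/'+f,c['image'][:,:,::-1])
def ray(c,u,v):
    f=200/np.tan(np.radians(c['fov_y'])/2)
    d=np.array([(u-c['cx'])/f,(v-c['cy'])/f]); s=d.copy()
    for _ in range(30): s=d/(1+c['k1']*(s@s))
    T=np.array(c['world_from_camera']); return T[:3,3],T[:3,:3]@np.array([s[0],-s[1],-1])
def onz(c,u,v,z):
    o,d=ray(c,u,v); return o+d*(z-o[2])/d[2]
def dep(c,u,v):
    o,d=ray(c,u,v); return o+d*float(c['range_z'][int(round(v)),int(round(u))])
def tri(c1,p1,c2,p2):
    o,d=ray(c1,*p1);q,e=ray(c2,*p2)
    t=np.linalg.lstsq(np.c_[d,-e],q-o,rcond=None)[0]
    a=o+t[0]*d;b=q+t[1]*e; return (a+b)/2,np.linalg.norm(a-b)
E
python3 - <<'E'
from h import *
for n in('top','side'):
    c=cap(n); save(c,n+'0.png'); print(n,c['fov_y'],c['cx'],c['cy'],c['k1'],np.round(c['world_from_camera'],3).tolist())
s=manip.state(); print(s['clock'],s['tool_pos'],np.round(s['orientation'],3).tolist(),s['ft_force'])
E
```

```text
top 44.031964958912525 320.7265273876262 206.6769475111791 -0.1596481642990205 [[0.009, 0.994, -0.111, 445.56], [-1.0, 0.01, 0.012, -141.772], [0.013, 0.111, 0.994, 1378.56], [0.0, 0.0, 0.0, 1.0]]
side 55.1757164590539 321.3158436969452 197.5536106144372 -0.020244331171245453 [[0.998, -0.042, 0.045, 621.919], [0.061, 0.687, -0.724, -789.863], [-0.0, 0.725, 0.689, 694.266], [0.0, 0.0, 0.0, 1.0]]
0.1 [ 286.51214491 -610.43092908  223.377285  ] [[0.905, 0.425, -0.001], [0.425, -0.905, 0.002], [0.0, -0.002, -1.0]] [ 0.25433985  0.51686894 -0.83681739]
```

View pics/top0.png

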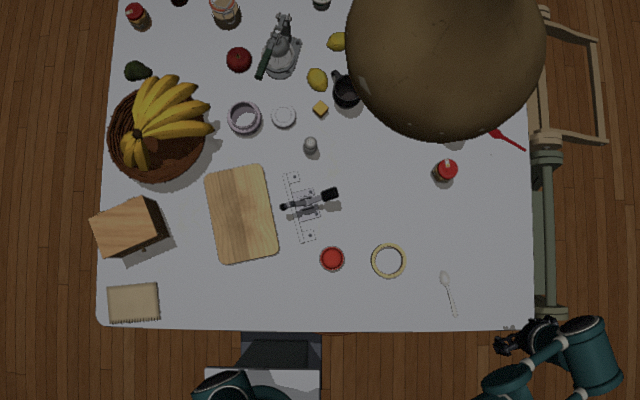

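View pics/side0.png

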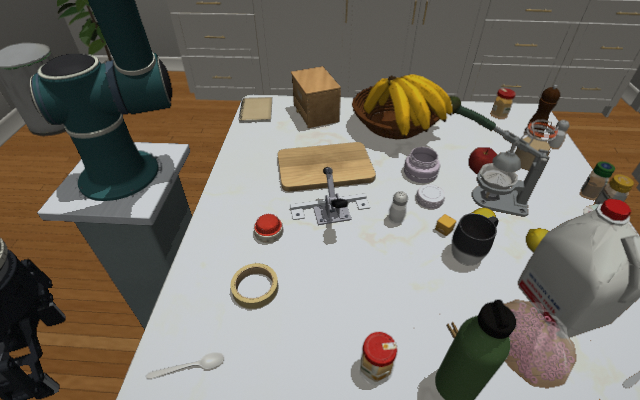

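The top view shows the board at about (240,213), the clamp with its fence at col ~292–312 and rows 173–242, and the lever grip at (330,194). The timer is at (332,258), the salt at (310,146) and the tape at (388,261). The side view shows the same layout, with the clamp at (330,207). I'll measure next, using enlarged crops.

```bash
cat > m.py <<'E'
from h import *
def board(c,z=22,n='top'):
    im=c['image']; hsv=cv2.cvtColor(im,cv2.COLOR_RGB2HSV)
    m=((hsv[...,0]>10)&(hsv[...,0]<28)&(hsv[...,1]>60)&(hsv[...,2]>90)).astype(np.uint8)
    m=cv2.morphologyEx(m,cv2.MORPH_OPEN,np.ones((3,3)))
    k,l,s,ct=cv2.connectedComponentsWithStats(m)
    best=l[213,235] if n=='top' else l[165,300]
    cn=max(cv2.findContours((l==best).astype(np.uint8),0,1)[0],key=cv2.contourArea)
    P=np.array([onz(c,u,v,z)[:2] for u,v in cn[:,0]])
    return P,cv2.minAreaRect(P.astype(np.float32))
E
python3 - <<'E'
from m import *
t=cap('top');s=cap('side')
print(board(t)[1]); print(board(s,22,'side')[1])
a=cv2.resize(t['image'][160:275,195:355],None,fx=5,fy=5,interpolation=2)
cv2.imwrite('pics/t1.png',cv2.convertScaleAbs(a,alpha=1.3)[:,:,::-1])
b=cv2.resize(s['image'][135:250,250:410],None,fx=5,fy=5,interpolation=2)
cv2.imwrite('pics/s1.png',b[:,:,::-1])
for c,uv in((t,(240,213)),(t,(332,258)),(t,(310,146)),(t,(330,194)),(t,(262,213)),(t,(150,180)),(s,(300,165)),(t,(225,280))): print(uv,dep(c,*uv).round(1))
E
```

```text
((577.1554565429688, 62.7932014465332), (257.9884338378906, 168.6876220703125), 12.759834289550781)
((578.7904052734375, 59.39814758300781), (258.53521728515625, 170.17999267578125), 12.875031471252441)
(240, 213) [577.6  64.4  21.1]
(332, 258) [ 456.3 -189.8   42.5]
(310, 146) [ 753.2 -127.7   85.5]
(330, 194) [ 620.9 -181.2  109. ]
(262, 213) [578.    3.1  23.4]
(150, 180) [658.3 303.1  82.4]
(300, 165) [510.5  47.2  20.2]
(225, 280) [392.3 104.6   4.2]
```

View pics/t1.png

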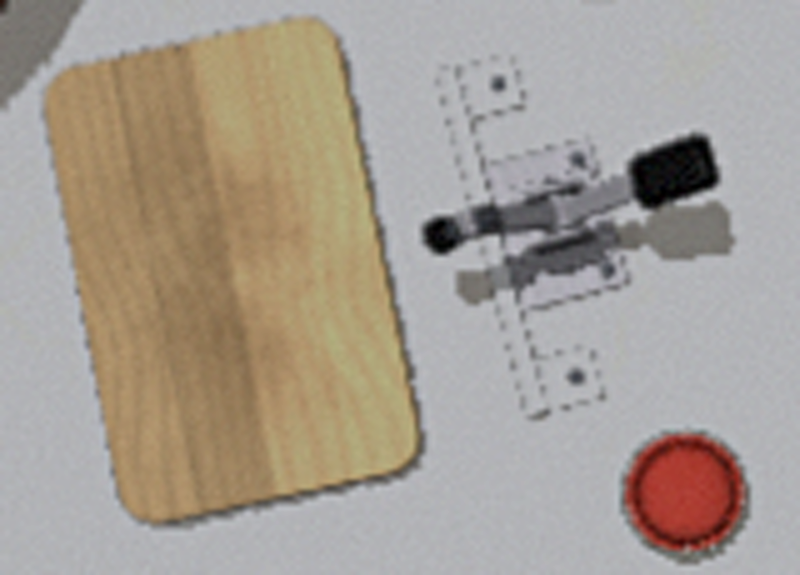

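View pics/s1.png

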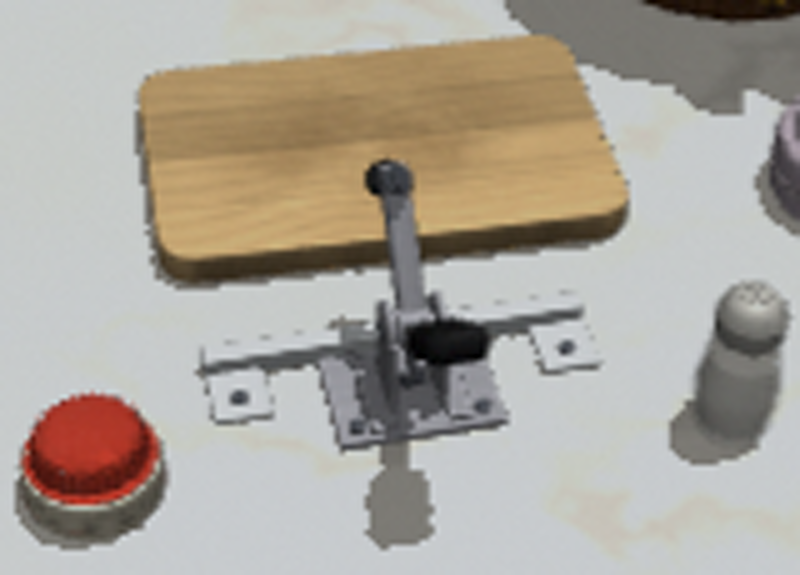

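The top crop shows the fence's face edge running from (440,67) to (528,415). The side crop shows the fence top from (203,350) to (582,297), the grip at (447,342) and the pad at (388,178). Next I'll compute the clamp frame.

```bash
python3 - <<'E'
from m import *
t=cap('top');s=cap('side')
T=lambda u,v:(195+(u+.5)/5-.5,160+(v+.5)/5-.5)
S=lambda u,v:(250+(u+.5)/5-.5,135+(v+.5)/5-.5)
A=onz(t,*T(440,67),14);B=onz(t,*T(528,415),14);print('top face ends',A.round(1),B.round(1),np.linalg.norm(A-B))
C=onz(t,*T(462,65),14);D=onz(t,*T(546,411),14);print('back',C.round(1),D.round(1))
E_=onz(s,*S(203,350),14);F=onz(s,*S(582,295),14);print('side',E_.round(1),F.round(1),np.linalg.norm(E_-F))
print('tri ends',tri(t,T(528,415),s,S(203,347)),tri(t,T(440,67),s,S(582,293)))
d=(A-B)/np.linalg.norm(A-B);print('fence dir ang',np.degrees(np.arctan2(d[1],d[0])),'mid',(A+B)/2)
x=d[:2];y=np.array([-x[1],x[0]]);O=((A+B)/2)[:2]
print('grip tri',tri(t,T(674,171),s,S(447,342)), 'pad',tri(t,T(441,234),s,S(388,178)))
f=lambda p:(((p-O)@x).round(1),((p-O)@y).round(1))
for nm,p in(('grip',tri(t,T(674,171),s,S(447,342))[0][:2]),('timer',onz(t,332,258,42)[:2]),('salt',onz(t,310,146,85)[:2]),('tape',onz(t,388,261,25)[:2])): print(nm,p.round(1),f(p))
print('board corner z tri',tri(t,T(345,45),s,S(610,185)))
for nm,c in(('top',t),('side',s)):
    P,r=board(c,22,nm); bx=cv2.boxPoints(r); print(nm,[(q.round(0).tolist(),f(q)) for q in bx], 'ctr',f(np.array(r[0])))
# obstacles left of the board
for v in range(150,300,15): print(v,[dep(t,u,v).round(0).tolist() for u in (165,185,200)])
E
```

```text
top face ends [692.  -51.1  14. ] [ 498.1 -102.9   14. ] 200.7580044949676
back [693.3 -63.4  14. ] [ 500.4 -112.8   14. ]
side [ 500.9 -105.8   14. ] [693.4 -53.1  14. ] 199.59054023570323
tri ends (array([ 499.26153665, -102.65264726,   12.76803973]), np.float64(2.3092263896546346)) (array([692.83142463, -50.9924489 ,  13.29865198]), np.float64(1.3226560274380867))
fence dir ang 14.965474487966238 mid [595.06019046 -77.01668731  14.        ]
grip tri (array([ 623.27692115, -179.89418494,   99.15283788]), np.float64(0.9746193134076687)) pad (array([590.38720772, -58.2175649 ,  91.71059601]), np.float64(2.21249105242607))
grip [ 623.3 -179.9] (np.float64(0.7), np.float64(-106.7))
timer [ 456.3 -189.9] (np.float64(-163.2), np.float64(-73.2))
salt [ 753.3 -127.7] (np.float64(139.8), np.float64(-89.8))
tape [ 449.2 -344. ] (np.float64(-209.9), np.float64(-220.3))
board corner z tri (array([ 7.02712347e+02, -4.04170308e-01,  4.44676814e+01]), np.float64(8.642141635307333))
top [([432.0, 116.0], (np.float64(-107.2), np.float64(229.0))), ([470.0, -48.0], (np.float64(-113.7), np.float64(60.
[... 428 characters left out ...]
64(136.0))
150 [[758.0, 289.0, 8.0], [756.0, 228.0, 16.0], [743.0, 170.0, 76.0]]
165 [[711.0, 281.0, 25.0], [701.0, 210.0, 75.0], [716.0, 186.0, 2.0]]
180 [[659.0, 261.0, 82.0], [672.0, 228.0, 3.0], [672.0, 184.0, 3.0]]
195 [[629.0, 285.0, -2.0], [629.0, 227.0, 0.0], [630.0, 183.0, 0.0]]
210 [[586.0, 282.0, 3.0], [587.0, 226.0, -4.0], [587.0, 181.0, 3.0]]
225 [[543.0, 279.0, 7.0], [544.0, 223.0, 3.0], [544.0, 180.0, 1.0]]
240 [[501.0, 278.0, 4.0], [502.0, 222.0, 1.0], [502.0, 178.0, 3.0]]
255 [[459.0, 279.0, -3.0], [460.0, 219.0, 5.0], [460.0, 177.0, 1.0]]
270 [[417.0, 275.0, 5.0], [418.0, 219.0, 2.0], [419.0, 177.0, -1.0]]
285 [[375.0, 276.0, -2.0], [376.0, 218.0, 1.0], [377.0, 175.0, 3.0]]
```

Every check fits: fence length about 200 mm, its height 13–14, grip at clamp (0.7, −107) at z 99, and board 258×169. The clamp frame is O≈(596,−78) at 15°. Board flushness needs about 54 mm of travel and +2.2°. I'll use the open fingers, squared to the fence, as a two-point pusher.

Units first: shifts go in shares of 1000 mm and turns go in shares of 4 rad. So -360 mm is -0.36, 337 mm is 0.337, -1.394 rad is -0.3485.

```bash
echo '{"ticks": [[0,0,-0.0425,0.042,-0.045,0,85],[0,0,-0.085,0.084,-0.09,0,85],[0,0,-0.1275,0.126,-0.135,0,85],[0,0,-0.17,0.168,-0.18,0,85],[0,0,-0.2125,0.21,-0.225,0,85],[0,0,-0.255,0.252,-0.27,0,85],[0,0,-0.3,0.294,-0.315,0,85],[0,0,-0.3485,0.337,-0.36,0,85]]}' | python3 -m creep
python3 - <<'E'
from h import *
s=manip.state();R=np.array(s['orientation']);p=np.array(s['tool_pos']);print(p,R.round(4).tolist(),s['clock'],s['ft_force'],s['opening'])
print('to go tool',R.T@(np.array([540,171,60])-p)); print('yaw',np.degrees(np.arctan2(R[1,1],R[0,1])))
E
```

```text
clock: 1.3
tool_pos: [439.2, -140.2, 225.0]
orientation: [[-0.258, 0.966, 0.001], [0.966, 0.258, -0.0], [-0.001, 0.001, -1.0]]
ft_force: [0.6, -0.5, 1.5]
opening: 85.0
finger_force: 0.0
[ 439.24450816 -140.17545575  224.97339762] [[-0.2582, 0.9661, 0.0013], [0.9661, 0.2582, -0.0005], [-0.0008, 0.0011, -1.0]] 1.3 [ 0.62976502 -0.52693694  1.46063933] 84.99187831785358
to go tool [274.73195198 177.50785988 164.95869048]
yaw 14.964302518625749
```

In the tool's units: 275 mm is 0.275, 177 mm is 0.177.

```bash
echo '{"ticks": [[0,0,0,0.05,0.032,0,85],[0,0,0,0.1,0.064,0,85],[0,0,0,0.15,0.097,0,85],[0,0,0,0.2,0.129,0,85],[0,0,0,0.245,0.158,0.01,85],[0,0,0,0.275,0.177,0.05,85],[0,0,0,0.275,0.177,0.1,85],[0,0,0,0.275,0.177,0.15,85]]}' | python3 -m creep && echo '{"ticks": [[0,0,0,0,0,0.02,85],[0,0,0,0,0,0.038,85],[0,0,0,0,0,0.044,85],[0,0,0,0,0,0.046,85],[0,0,0,0,0,0.046,85]]}' | python3 -m creep
python3 - <<'E'
from h import *
s=manip.state();print(s['ft_force'],s['tool_pos'])
c=cap('side');save(c,'s2.png')
b=cv2.resize(c['image'][80:240,220:440],None,fx=3.6,fy=3.6,interpolation=2)
cv2.imwrite('pics/s2.png',b[:,:,::-1])
E
```

```text
clock: 2.3
tool_pos: [541.0, 169.8, 73.5]
orientation: [[-0.254, 0.967, 0.001], [0.967, 0.254, 0.0], [-0.0, 0.001, -1.0]]
ft_force: [-0.3, -0.2, -0.5]
opening: 84.8
finger_force: 0.0
clock: 2.92
tool_pos: [541.6, 169.0, 29.6]
orientation: [[-0.253, 0.968, 0.002], [0.968, 0.253, 0.001], [0.0, 0.002, -1.0]]
ft_force: [0.5, 0.7, -0.5]
opening: 84.7
finger_force: 0.0
[ 0.45984321  0.7222057  -0.46699619] [541.61437225 169.03055672  29.64204184]
```

View pics/s2.png

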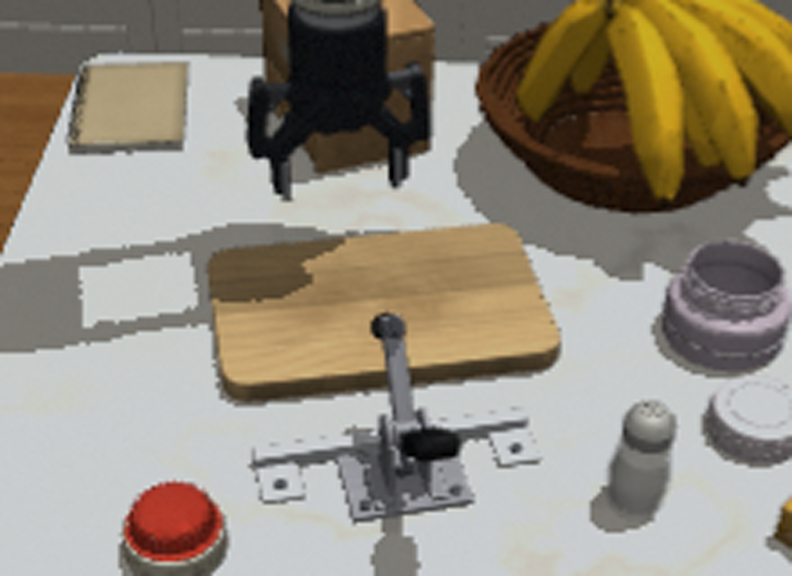

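The fingers are behind the board, with tips at crop (285,195) and (402,183), and the gripper is clear of the basket. I'll work out the tip height next.

```bash
python3 - <<'E'
from h import *
c=cap('side');s=manip.state();p=np.array(s['tool_pos']);n=np.array(s['orientation'])[:,0]
for u,v in((285,197),(402,185)):
    o,d=ray(c,220+u/3.6,80+v/3.6); t=((p-o)@n)/(d@n); print((o+t*d).round(1))
O=np.array([596,-78]);x=np.array([.966,.259]);y=np.array([-.259,.966]);print((p[:2]-O)@x,(p[:2]-O)@y)
E
```

```text
[497.7 157.6  46.4]
[593.4 182.6  45.3]
11.418502852316301 252.7468245815369
```

```bash
python3 - <<'E'
from h import *
c=cap('side')
for u in (297,298,299,331,332):
    print(u,[(v,dep(c,u,v).round(0).tolist(),int(c['image'][v,u].mean())) for v in range(124,140,2)])
E
```

```text
297 [(124, [495.0, 144.0, 92.0], 15), (126, [494.0, 151.0, 81.0], 22), (128, [493.0, 151.0, 74.0], 22), (130, [493.0, 149.0, 68.0], 19), (132, [493.0, 149.0, 62.0], 21), (134, [481.0, 231.0, -2.0], 182), (136, [482.0, 222.0, -3.0], 196), (138, [483.0, 210.0, -2.0], 197)]
298 [(124, [497.0, 148.0, 90.0], 21), (126, [497.0, 145.0, 85.0], 55), (128, [497.0, 146.0, 78.0], 47), (130, [496.0, 150.0, 68.0], 46), (132, [496.0, 151.0, 61.0], 46), (134, [494.0, 157.0, 50.0], 113), (136, [486.0, 220.0, -1.0], 193), (138, [487.0, 208.0, -1.0], 196)]
299 [(124, [500.0, 148.0, 90.0], 40), (126, [500.0, 146.0, 84.0], 67), (128, [499.0, 149.0, 75.0], 66), (130, [499.0, 148.0, 69.0], 63), (132, [499.0, 148.0, 62.0], 64), (134, [499.0, 147.0, 56.0], 64), (136, [489.0, 219.0, -0.0], 189), (138, [490.0, 209.0, -1.0], 196)]
331 [(124, [591.0, 171.0, 79.0], 50), (126, [591.0, 173.0, 71.0], 50), (128, [591.0, 175.0, 62.0], 50), (130, [592.0, 174.0, 56.0], 116), (132, [589.0, 245.0, 1.0], 196), (134, [590.0, 236.0, -1.0], 196), (136, [590.0, 227.0, -2.0], 199), (138, [591.0, 215.0, -1.0], 201)]
332 [(124, [594.0, 175.0, 76.0], 29), (126, [594.0, 174.0, 70.0], 31), (128, [594.0, 176.0, 62.0], 29), (130, [592.0, 259.0, -0.0], 196), (132, [593.0, 244.0, 2.0], 200), (134, [593.0, 237.0, -1.0], 194), (136, [594.0, 224.0, 1.0], 199), (138, [594.0, 213.0, 0.0], 202)]
```

In the tool's units: 4 mm is 0.004, 2 mm is 0.002.

```bash
echo '{"ticks": [[0,0,0,0,0,0.002,85],[0,0,0,0,0,0.004,85],[0,0,0,0,0,0.004,85]]}' | python3 -m creep
python3 - <<'E'
from h import *
s=manip.state(); print(s['tool_pos'],s['ft_force'],s['joints'])
c=cap('side')
for u in (299,331):
    print(u,[(v,dep(c,u,v).round(0).tolist()) for v in range(128,142,2)])
E
```

```text
clock: 3.45
tool_pos: [540.4, 168.8, 24.3]
orientation: [[-0.253, 0.968, -0.001], [0.968, 0.253, -0.0], [0.0, -0.001, -1.0]]
ft_force: [-0.6, -0.0, -0.0]
opening: 84.9
finger_force: 0.0
[540.35235453 168.76052741  24.29022428] [-0.60365863 -0.00808762 -0.03467989] [2.58700890e-01 2.66164661e-01 2.00753666e+00 3.37329258e-05
 8.68500445e-01 3.17990819e-03]
299 [(128, [499.0, 148.0, 76.0]), (130, [499.0, 149.0, 69.0]), (132, [499.0, 149.0, 62.0]), (134, [499.0, 146.0, 57.0]), (136, [498.0, 148.0, 48.0]), (138, [490.0, 209.0, -1.0]), (140, [491.0, 197.0, -0.0])]
331 [(128, [591.0, 177.0, 61.0]), (130, [591.0, 179.0, 53.0]), (132, [589.0, 248.0, -1.0]), (134, [590.0, 239.0, -2.0]), (136, [590.0, 222.0, 2.0]), (138, [591.0, 220.0, -5.0]), (140, [591.0, 203.0, -0.0])]
```

In the tool's units: 8 mm is 0.008, 6 mm is 0.006.

```bash
echo '{"ticks": [[0,0,0,0,0,0.002,85],[0,0,0,0,0,0.004,85],[0,0,0,0,0,0.006,85],[0,0,0,0,0,0.008,85],[0,0,0,0,0,0.008,85]]}' | python3 -m creep
python3 - <<'E'
from h import *
s=manip.state(); print(s['tool_pos'],s['ft_force'])
c=cap('side')
for u in (299,331):
    print(u,[(v,dep(c,u,v).round(0).tolist()) for v in range(130,142)])
b=cv2.resize(c['image'][90:170,270:360],None,fx=7,fy=7,interpolation=2)
cv2.imwrite('pics/s3.png',b[:,:,::-1])
E
```

```text
clock: 4.12
tool_pos: [540.4, 168.8, 16.3]
orientation: [[-0.253, 0.968, -0.0], [0.968, 0.253, -0.0], [0.0, -0.0, -1.0]]
ft_force: [0.1, -0.2, 0.0]
opening: 85.0
finger_force: 0.0
[540.43243414 168.77575088  16.30636616] [ 0.13960049 -0.2303356   0.0435093 ]
299 [(130, [500.0, 144.0, 72.0]), (131, [499.0, 147.0, 67.0]), (132, [500.0, 143.0, 66.0]), (133, [499.0, 148.0, 59.0]), (134, [498.0, 152.0, 53.0]), (135, [499.0, 145.0, 54.0]), (136, [498.0, 149.0, 47.0]), (137, [498.0, 147.0, 45.0]), (138, [498.0, 149.0, 41.0]), (139, [498.0, 149.0, 37.0]), (140, [491.0, 197.0, -1.0]), (141, [492.0, 190.0, 1.0])]
331 [(130, [592.0, 176.0, 55.0]), (131, [592.0, 177.0, 50.0]), (132, [592.0, 178.0, 46.0]), (133, [592.0, 175.0, 45.0]), (134, [590.0, 236.0, -0.0]), (135, [590.0, 229.0, 1.0]), (136, [590.0, 230.0, -4.0]), (137, [591.0, 220.0, -0.0]), (138, [591.0, 214.0, -1.0]), (139, [591.0, 209.0, -1.0]), (140, [591.0, 203.0, -0.0]), (141, [591.0, 198.0, -1.0])]
```

View pics/s3.png

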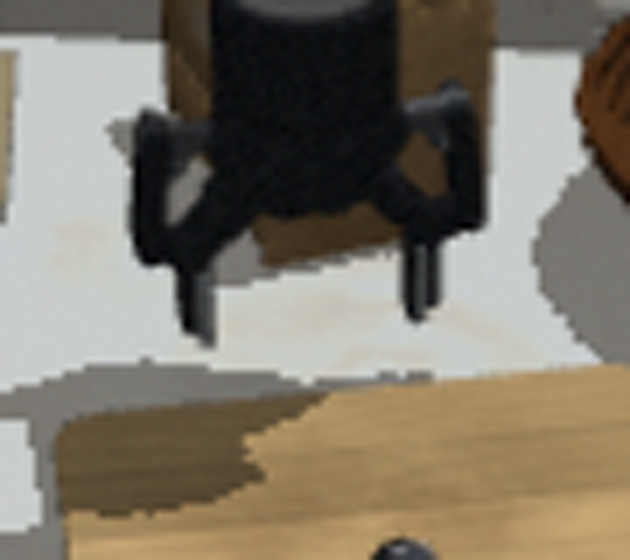

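The fingertips, at crop (210,345) and (418,318), still hover about 35 mm above the worktop according to range. I'll keep creeping down and watch the force.

In the tool's units: 6 mm is 0.006, 4.5 mm is 0.0045.

```bash
echo '{"ticks": [[0,0,0,0,0,0.0015,85],[0,0,0,0,0,0.003,85],[0,0,0,0,0,0.0045,85],[0,0,0,0,0,0.006,85],[0,0,0,0,0,0.006,85]]}' | python3 -m creep
python3 - <<'E'
from h import *
c=cap('top');s=manip.state();print(s['joint_torque'])
for n in('side','top'):
    c=cap(n);T=np.array(c['world_from_camera']);h,w=c['range_z'].shape
    pts=[]
    for v in range(80,240) :
        for u in range(180,360):
            if c['image'][v,u].max()<75:
                q=dep(c,u,v)
                if np.hypot(q[0]-540,q[1]-169)<90 and q[2]>4: pts.append(q)
    pts=np.array(pts); print(n,len(pts), pts.min(0) if len(pts) else '', np.percentile(pts[:,2],[0,2,10,50,100]) if len(pts) else '')
E
```

```text
clock: 4.8
tool_pos: [540.5, 168.8, 10.4]
orientation: [[-0.253, 0.968, -0.0], [0.968, 0.253, -0.0], [0.0, -0.0, -1.0]]
ft_force: [0.6, 0.8, -0.3]
opening: 84.9
finger_force: 0.0
[ 1.28336296e-04 -4.45062804e+01 -2.85906637e+01  4.07235189e-05
  2.13014631e-03 -1.92658928e-05]
side 1523 [469.40560172 128.95475785  34.93465404] [ 34.93465404  50.44520042  82.13208449 131.33024357 233.82550442]
top 935 [485.80335086  82.02179769   4.47916623] [  4.47916623  20.81161508 112.64738179 386.49683502 439.13652327]
```

In the tool's units: 3 mm is 0.003, 2 mm is 0.002.

```bash
echo '{"ticks": [[0,0,0,0,0,0.001,85],[0,0,0,0,0,0.002,85],[0,0,0,0,0,0.003,85]]}' | python3 -m creep | grep -E 'pos|force'; echo '{"ticks": [[0,0,0,0,0,0.001,85],[0,0,0,0,0,0.002,85],[0,0,0,0,0,0.002,85]]}' | python3 -m creep| grep -E 'pos|force'
python3 - <<'E'
from h import *
c=cap('side')
for u in (299,300,331,330): print(u,[(v,dep(c,u,v).round(0).tolist()) for v in range(134,148)])
E
```

```text
tool_pos: [540.6, 168.8, 7.5]
ft_force: [-0.1, 0.4, 0.0]
finger_force: 0.0
tool_pos: [540.6, 168.8, 5.5]
ft_force: [-0.8, 0.4, -0.3]
finger_force: 0.0
299 [(134, [499.0, 145.0, 57.0]), (135, [498.0, 148.0, 52.0]), (136, [498.0, 151.0, 47.0]), (137, [498.0, 148.0, 45.0]), (138, [498.0, 149.0, 41.0]), (139, [498.0, 149.0, 37.0]), (140, [498.0, 147.0, 35.0]), (141, [498.0, 143.0, 34.0]), (142, [497.0, 152.0, 24.0]), (143, [493.0, 183.0, -2.0]), (144, [493.0, 177.0, -1.0]), (145, [494.0, 170.0, -0.0]), (146, [494.0, 166.0, -1.0]), (147, [495.0, 161.0, -1.0])]
300 [(134, [501.0, 148.0, 55.0]), (135, [502.0, 147.0, 53.0]), (136, [501.0, 149.0, 48.0]), (137, [501.0, 151.0, 43.0]), (138, [501.0, 146.0, 43.0]), (139, [501.0, 151.0, 36.0]), (140, [501.0, 149.0, 33.0]), (141, [501.0, 148.0, 30.0]), (142, [496.0, 186.0, 0.0]), (143, [496.0, 181.0, -0.0]), (144, [497.0, 174.0, 1.0]), (145, [497.0, 173.0, -2.0]), (146, [497.0, 167.0, -1.0]), (147, [502.0, 133.0, 20.0])]
331 [(134, [592.0, 177.0, 40.0]), (135, [592.0, 174.0, 38.0]), (136, [592.0, 174.0, 35.0]), (137, [591.0, 217.0, 1.0]), (138, [591.0, 215.0, -1.0]), (139, [591.0, 208.0, -0.0]), (140, [591.0, 204.0, -1.0]), (141, [592.0, 198.0, -0.0]), (142, [592.0, 191.0, 0.0]), (143, [592.0, 186.0, 0.0]), (144, [593.0, 152.0, 21.0]), (145, [593.0, 145.0, 22.0]), (146, [594.0, 139.0, 23.0]), (147, [594.0, 136.0, 22.0])]
330 [(134, [589.0, 174.0, 42.0]), (135, [589.0, 170.0, 41.0]), (136, [589.0, 172.0, 36.0]), (137, [589.0, 173.0, 32.0]), (138, [589.0, 169.0, 31.0]), (139, [588.0, 206.0, 1.0]), (140, [588.0, 205.0, -2.0]), (141, [589.0, 195.0, 2.0]), (142, [589.0, 195.0, -3.0]), (143, [589.0, 184.0, 2.0]), (144, [589.0, 180.0, 1.0]), (145, [590.0, 146.0, 21.0]), (146, [590.0, 144.0, 19.0]), (147, [622.0, -790.0, 694.0])]
```

No contact, and the tips read about 28 mm at TCP z 5.5. The real tips therefore sit about 22 mm behind the reported TCP when open. I'll descend another 17 mm, in guarded steps.

In the tool's units: 8 mm is 0.008, 6 mm is 0.006.

```bash
echo '{"ticks": [[0,0,0,0,0,0.002,85],[0,0,0,0,0,0.004,85],[0,0,0,0,0,0.006,85],[0,0,0,0,0,0.008,85]]}' | python3 -m creep | grep -E 'pos|force'; echo '{"ticks": [[0,0,0,0,0,0.002,85],[0,0,0,0,0,0.004,85],[0,0,0,0,0,0.006,85],[0,0,0,0,0,0.008,85],[0,0,0,0,0,0.008,85]]}' | python3 -m creep| grep -E 'clock|pos|force'
python3 - <<'E'
from h import *
c=cap('side')
for u in (299,300,331,330): print(u,[(v,dep(c,u,v).round(0).tolist()) for v in range(138,150)])
E
```

```text
tool_pos: [540.6, 168.8, -2.6]
ft_force: [-0.4, 0.2, 1.2]
finger_force: 0.0
clock: 6.88
tool_pos: [540.4, 168.8, -10.7]
ft_force: [-0.3, 0.6, 0.4]
finger_force: 0.0
299 [(138, [498.0, 146.0, 42.0]), (139, [498.0, 149.0, 37.0]), (140, [498.0, 146.0, 35.0]), (141, [497.0, 149.0, 30.0]), (142, [497.0, 148.0, 27.0]), (143, [497.0, 149.0, 22.0]), (144, [497.0, 147.0, 21.0]), (145, [497.0, 147.0, 17.0]), (146, [497.0, 148.0, 12.0]), (147, [495.0, 158.0, 1.0]), (148, [499.0, 126.0, 21.0]), (149, [500.0, 122.0, 21.0])]
300 [(138, [501.0, 147.0, 42.0]), (139, [500.0, 153.0, 35.0]), (140, [500.0, 151.0, 32.0]), (141, [501.0, 147.0, 31.0]), (142, [500.0, 150.0, 26.0]), (143, [501.0, 146.0, 25.0]), (144, [500.0, 149.0, 19.0]), (145, [500.0, 147.0, 17.0]), (146, [500.0, 147.0, 13.0]), (147, [502.0, 131.0, 21.0]), (148, [502.0, 126.0, 21.0]), (149, [503.0, 122.0, 21.0])]
331 [(138, [592.0, 174.0, 27.0]), (139, [592.0, 177.0, 21.0]), (140, [592.0, 174.0, 20.0]), (141, [591.0, 198.0, -1.0]), (142, [592.0, 193.0, -1.0]), (143, [592.0, 189.0, -2.0]), (144, [593.0, 151.0, 22.0]), (145, [593.0, 147.0, 21.0]), (146, [593.0, 143.0, 20.0]), (147, [594.0, 138.0, 20.0]), (148, [594.0, 133.0, 20.0]), (149, [594.0, 126.0, 21.0])]
330 [(138, [589.0, 170.0, 30.0]), (139, [589.0, 173.0, 25.0]), (140, [589.0, 169.0, 23.0]), (141, [589.0, 172.0, 17.0]), (142, [589.0, 170.0, 15.0]), (143, [589.0, 188.0, -1.0]), (144, [589.0, 181.0, 0.0]), (145, [590.0, 146.0, 22.0]), (146, [591.0, 143.0, 20.0]), (147, [591.0, 138.0, 20.0]), (148, [591.0, 130.0, 22.0]), (149, [591.0, 129.0, 20.0])]
```

In the tool's units: -22 mm is -0.022, -19 mm is -0.019, -0.006 rad is -0.0015.

```bash
echo '{"ticks": [[0,0,-0.0015,-0.003,0,0.002,85],[0,0,-0.0015,-0.006,0,0.004,85],[0,0,-0.0015,-0.01,0,0.004,85],[0,0,-0.0015,-0.013,0,0.004,85],[0,0,-0.0015,-0.016,0,0.004,85],[0,0,-0.0015,-0.019,0,0.004,85],[0,0,-0.0015,-0.022,0,0.004,85]]}' | python3 -m creep; echo '{"ticks": [[0,0,0,-0.004,0,0,85],[0,0,0,-0.008,0,0,85],[0,0,0,-0.012,0,0,85],[0,0,0,-0.016,0,0,85],[0,0,0,-0.02,0,0,85],[0,0,0,-0.024,0,0,85]]}' | python3 -m creep
python3 - <<'E'
from m import *
s=manip.state();print(s['ft_force'],s['moment'])
c=cap('side'); P,r=board(c,22,'side');print(r)
E
```

```text
clock: 7.8
tool_pos: [545.9, 147.6, -14.4]
orientation: [[-0.258, 0.966, -0.001], [0.966, 0.258, 0.0], [0.0, -0.001, -1.0]]
ft_force: [-2.2, 2.3, 1.2]
opening: 84.8
finger_force: 1.6
clock: 8.55
tool_pos: [552.5, 124.1, -14.4]
orientation: [[-0.259, 0.966, 0.0], [0.966, 0.259, -0.0], [-0.0, 0.0, -1.0]]
ft_force: [-1.1, 2.8, 0.3]
opening: 84.8
finger_force: 1.2
[-1.1402837   2.76552234  0.28430143] [0.37892993 0.08934237 0.06897627]
((526.346923828125, 509.829345703125), (3734.26513671875, 2161.58203125), 3.387375831604004)
```

In the tool's units: -18 mm is -0.018, -17 mm is -0.017.

```bash
echo '{"ticks": [[0,0,0,-0.003,0,0,85],[0,0,0,-0.006,0,0,85],[0,0,0,-0.009,0,0,85],[0,0,0,-0.012,0,0,85],[0,0,0,-0.014,0,0,85],[0,0,0,-0.016,0,0,85],[0,0,0,-0.017,0,0,85],[0,0,0,-0.018,0,0,85]]}' | python3 -m creep
python3 - <<'E'
from m import *
s=manip.state();print(s['ft_force'],s['moment'])
c=cap('top'); P,r=board(c,22,'top');print(r)
b=cv2.resize(c['image'][160:275,195:355],None,fx=5,fy=5,interpolation=2)
cv2.imwrite('pics/t4.png',cv2.convertScaleAbs(b,alpha=1.3)[:,:,::-1])
E
```

```text
clock: 9.6
tool_pos: [557.1, 106.9, -14.4]
orientation: [[-0.259, 0.966, 0.0], [0.966, 0.259, 0.0], [0.0, 0.0, -1.0]]
ft_force: [-1.5, 2.2, -0.7]
opening: 85.3
finger_force: 1.2
[-1.51581922  2.18048692 -0.66592074] [0.35257748 0.10008127 0.02679892]
((592.6233520507812, 17.78594970703125), (257.61712646484375, 169.09872436523438), 14.877735137939453)
```

View pics/t4.png

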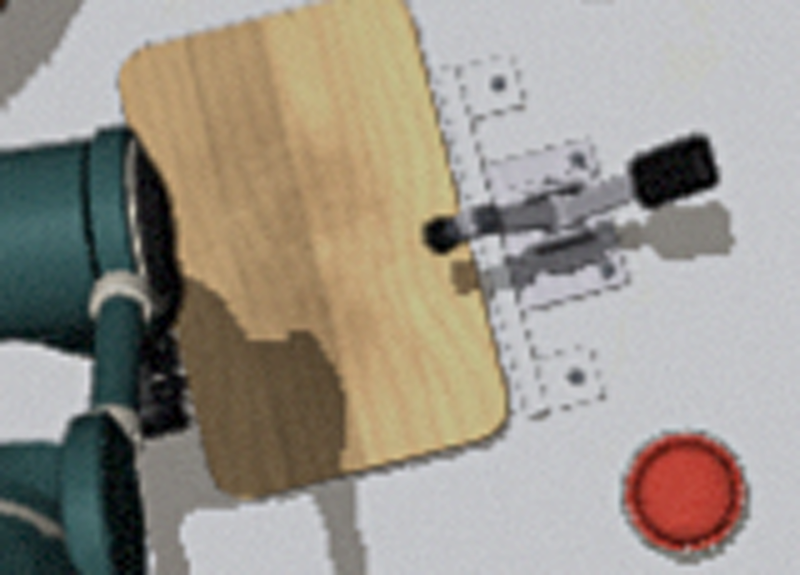

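The board is now parallel to the fence, with its edge running (430,80) to (500,400) and a gap of about 8 mm. I'll approach slowly.

In the tool's units: -6 mm is -0.006, -5.5 mm is -0.0055.

```bash
echo '{"ticks": [[0,0,0,-0.001,0,0,85],[0,0,0,-0.002,0,0,85],[0,0,0,-0.003,0,0,85],[0,0,0,-0.004,0,0,85],[0,0,0,-0.0048,0,0,85],[0,0,0,-0.0055,0,0,85],[0,0,0,-0.006,0,0,85]]}' | python3 -m creep | grep -E "clock|pos|ft"; echo '{"ticks": [[0,0,0,-0.0005,0,0,85],[0,0,0,-0.001,0,0,85]]}' | python3 -m creep| grep -E "clock|pos|ft"
```

```text
clock: 10.52
tool_pos: [558.3, 102.0, -14.4]
ft_force: [-1.5, 7.6, -0.4]
clock: 10.78
tool_pos: [558.1, 101.9, -14.4]
ft_force: [-4.0, 11.5, 0.8]
```

In the tool's units: -1 mm is -0.001, -0.5 mm is -0.0005.

```bash
echo '{"ticks": [[0,0,0,-0.0005,0,0,85],[0,0,0,-0.001,0,0,85]]}' | python3 -m creep| grep -E "clock|pos|ft"
```

```text
clock: 11.02
tool_pos: [558.0, 101.8, -14.4]
ft_force: [-4.5, 14.7, 1.8]
```

```bash
python3 - <<'E'
from m import *
s=manip.state();print(s['ft_force'],s['moment'],s['orientation'])
O=np.array([596,-78]);a=np.radians(15);x=np.array([np.cos(a),np.sin(a)]);y=np.array([-x[1],x[0]])
for n in('top','side'):
    c=cap(n)
    if n=='side':
        im=c['image'];hsv=cv2.cvtColor(im,cv2.COLOR_RGB2HSV)
        b=cv2.resize(im[140:230,265:395],None,fx=6,fy=6,interpolation=2);cv2.imwrite('pics/s5.png',b[:,:,::-1])
    else:
        P,r=board(c,22,n);print(r,(np.array(r[0])-O)@y)
        q=np.c_[(P-O)@x,(P-O)@y]; e=q[(q[:,1]<50)&(q[:,0]>-85)&(q[:,0]<120)&(abs(q[:,0])>15)]; k=np.polyfit(e[:,0],e[:,1],1);print('edge rel fence',k,np.degrees(k[0]))
E
```

```text
[-4.54858072 14.70562728  1.79551005] [2.16845593 0.57228784 0.56331038] [[-2.58964672e-01  9.65885034e-01 -1.84376255e-03]
 [ 9.65880269e-01  2.58969467e-01  3.18119620e-03]
 [ 3.55014801e-03 -9.57036431e-04 -9.99993240e-01]]
((593.8351440429688, 12.633575439453125), (257.82257080078125, 168.5078125), 15.068208694458008) 88.1056171974697
edge rel fence [-0.01340976  8.9563129 ] -0.7683229150340392
```

View pics/s5.png

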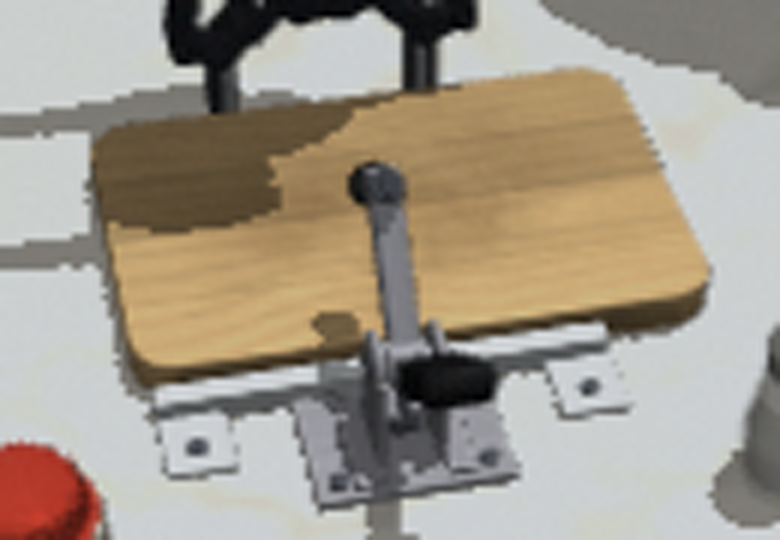

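The board looks seated along the fence. The moment says the +x finger carries most of the load, so I'll shift the load to the −x end and check that it's solid too.

In the tool's units: -0.01 rad is -0.0025.

```bash
for i in 1; do echo '{"ticks": [[0,0,-0.0013,0,0,0,85],[0,0,-0.0025,0,0,0,85]]}' | python3 -m creep| grep -E "clock|pos|ft|ori"; done; python3 -c "
from h import *
s=manip.state();print(s['ft_force'],s['moment'],s['tool_pos'])"
```

```text
clock: 11.38
tool_pos: [557.3, 101.2, -14.5]
orientation: [[-0.267, 0.964, -0.004], [0.964, 0.267, 0.003], [0.003, -0.003, -1.0]]
ft_force: [-5.9, 9.5, 3.2]
[-5.94132703  9.52342642  3.15366432] [ 1.39251877  0.92802851 -0.41763049] [557.29066205 101.21284622 -14.52666932]
```

In the tool's units: -0.01 rad is -0.0025.

```bash
echo '{"ticks": [[0,0,-0.0013,0,0,0,85],[0,0,-0.0025,0,0,0,85]]}' | python3 -m creep| grep -E "clock|pos|ft|ori";  python3 -c "
from h import *
s=manip.state();print(s['ft_force'],s['moment'],s['tool_pos'])"
```

```text
clock: 11.62
tool_pos: [556.9, 101.1, -14.6]
orientation: [[-0.275, 0.961, -0.005], [0.961, 0.275, 0.003], [0.004, -0.004, -1.0]]
ft_force: [-6.1, 10.5, 5.0]
[-6.11789803 10.49166015  5.00860681] [ 1.48244788  1.13733724 -0.53621834] [556.85766331 101.06500934 -14.56397901]
```

In the tool's units: -1 mm is -0.001, -0.5 mm is -0.0005.

```bash
echo '{"ticks": [[0,0,0,-0.0005,0,0,85],[0,0,0,-0.001,0,0,85],[0,0,0,-0.001,0,0,85]]}' | python3 -m creep| grep -E "clock|pos|ft|ori";  python3 -c "
from m import *
s=manip.state();print(s['ft_force'],s['moment'],s['tool_pos'])
c=cap('top');r=board(c)[1];print(r)
O=np.array([596,-78]);a=np.radians(15);x=np.array([np.cos(a),np.sin(a)]);y=np.array([-x[1],x[0]]);print((np.array(r[0])-O)@y)"
```

```text
clock: 12.0
tool_pos: [556.8, 100.9, -14.6]
orientation: [[-0.274, 0.962, -0.005], [0.962, 0.274, 0.004], [0.005, -0.004, -1.0]]
ft_force: [-6.8, 13.3, 4.7]
[-6.79354005 13.25529322  4.73503119] [ 1.86905055  1.27957821 -0.69384788] [556.7762224  100.87372624 -14.57547583]
((593.4913330078125, 11.748458862304688), (257.9665222167969, 167.90782165527344), 15.666869163513184)
87.3396450801403
```

In the tool's units: -0.3 mm is -0.0003, 0.006 rad is 0.0015.

```bash
echo '{"ticks": [[0,0,0.0008,-0.0003,0,0,85],[0,0,0.0015,-0.0003,0,0,85],[0,0,0.0015,-0.0003,0,0,85],[0,0,0.0015,-0.0003,0,0,85]]}' | python3 -m creep| grep -E "clock|pos|ft|ori";  python3 -c "
from m import *
s=manip.state();print(s['ft_force'],s['moment'],s['tool_pos'])
O=np.array([596,-78]);a=np.radians(15);x=np.array([np.cos(a),np.sin(a)]);y=np.array([-x[1],x[0]]);
for i in range(2):
  c=cap('top');r=board(c)[1];print(r)
  print((np.array(r[0])-O)@y)"
```

```text
clock: 12.55
tool_pos: [556.8, 100.7, -14.6]
orientation: [[-0.27, 0.963, -0.005], [0.963, 0.27, 0.004], [0.005, -0.004, -1.0]]
ft_force: [-6.7, 13.8, 4.9]
[-6.71853807 13.75564524  4.91903711] [ 1.95167605  1.20732246 -0.25219274] [556.83361413 100.7357848  -14.58770096]
((593.4378051757812, 11.929283142089844), (257.7088623046875, 167.95855712890625), 15.547085762023926)
87.52816194437763
((593.439208984375, 11.733833312988281), (258.0749206542969, 167.90782165527344), 15.6668701171875)
87.3390085743049
```

The board is seated and solid at both ends at about 15 N. I'll give one short firmer hold, then back off and lift.

Units first: shifts go in shares of 1000 mm and turns go in shares of 4 rad. So -0.4 mm is -0.0004.

```bash
echo '{"ticks": [[0,0,0,-0.0004,0,0,85],[0,0,0,-0.0004,0,0,85],[0,0,0,-0.0004,0,0,85]]}' | python3 -m creep| grep -E "clock|ft";  echo '{"ticks": [[0,0,0,0.006,0,0,85],[0,0,0,0.016,0,0,85],[0,0,0,0.026,0,0,85],[0,0,0,0.028,0,-0.05,85],[0,0,0,0.028,0,-0.11,60],[0,0,0,0.028,0,-0.17,30],[0,0,0,0.028,0,-0.215,0]]}' | python3 -m creep; python3 -c "
from m import *
s=manip.state();print(s['ft_force'],s['tool_pos'])
O=np.array([596,-78]);a=np.radians(15);x=np.array([np.cos(a),np.sin(a)]);y=np.array([-x[1],x[0]]);
R=np.array(s['orientation'])
p=np.array(s['tool_pos']);print((p[:2]-O)@x,(p[:2]-O)@y)
t=[*(O-165*y),p[2]]; print(R.T@(np.array(t)-p))
c=cap('top');r=board(c)[1];print(r)"
```

```text
clock: 13.02
ft_force: [-6.9, 15.5, 5.5]
clock: 13.9
tool_pos: [552.8, 124.9, 203.9]
orientation: [[-0.272, 0.962, 0.004], [0.962, 0.272, 0.0], [-0.001, 0.003, -1.0]]
ft_force: [0.7, 0.4, -0.5]
opening: 31.7
finger_force: 0.0
[ 0.70290382  0.38516196 -0.48101327] [552.84466913 124.85394739 203.93361427]
10.81761633292102 207.11128827568365
[-3.71927429e+02 -1.59304391e+01  2.01211955e-01]
((593.3325805664062, 12.219551086425781), (257.63189697265625, 168.8174285888672), 15.186884880065918)
```

In the tool's units: -372 mm is -0.372, -330 mm is -0.33.

```bash
echo '{"ticks": [[0,0,0,-0.055,-0.002,0,0],[0,0,0,-0.11,-0.004,0,0],[0,0,0,-0.165,-0.006,0,0],[0,0,0,-0.22,-0.008,0,0],[0,0,0,-0.275,-0.011,0,0],[0,0,0,-0.33,-0.014,0,0],[0,0,0,-0.372,-0.016,0,0],[0,0,0,-0.372,-0.016,0,0]]}' | python3 -m creep ; python3 -c "
from m import *
s=manip.state();p=np.array(s['tool_pos']);print(p,s['ft_force'])
c=cap('side');f=[]
for v in range(60,250):
  for u in range(250,450):
    if c['range_z'][v,u]>0 and c['image'][v,u].max()<90:
      q=dep(c,u,v)
      if np.hypot(*(q[:2]-p[:2]))<35 and q[2]>120: f.append([*q,u,v])
f=np.array(f);i=np.argsort(f[:,2])[:8];print(f[i].round(0),len(f))
save(c,'s6.png')
t=cap('top');r=board(t)[1];print(r)
b=cv2.resize(c['image'][40:260,220:460],None,fx=2.6,fy=2.6,interpolation=2);cv2.imwrite('pics/s6.png',b[:,:,::-1])
"
```

```text
clock: 14.95
tool_pos: [637.9, -240.9, 199.8]
orientation: [[-0.268, 0.963, -0.0], [0.963, 0.268, -0.001], [-0.001, -0.0, -1.0]]
ft_force: [0.2, -0.1, -0.9]
opening: 0.1
finger_force: 0.0
[ 637.90155769 -240.90631959  199.80662909] [ 0.18390854 -0.05889155 -0.93437844]
[[ 639. -250.  208.  348.  188.]
 [ 635. -252.  209.  346.  188.]
 [ 634. -249.  210.  345.  187.]
 [ 645. -249.  210.  351.  187.]
 [ 633. -247.  211.  345.  186.]
 [ 639. -251.  211.  348.  187.]
 [ 635. -251.  211.  346.  187.]
 [ 641. -251.  212.  349.  187.]] 2633
((593.2830200195312, 11.787368774414062), (257.94317626953125, 168.37559509277344), 15.483661651611328)
```

View pics/s6.png

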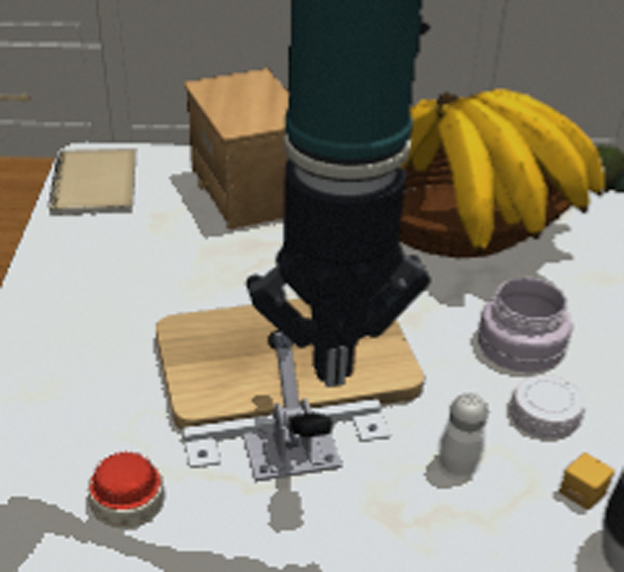

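The closed tips sit 8 mm above the reported TCP, consistent with before. They're over a clear spot behind the grip, which is at crop (310,425). I'll descend to tip z ≈100, then approach.

In the tool's units: 108 mm is 0.108, 85 mm is 0.085.

```bash
echo '{"ticks": [[0,0,0,0,0,0.045,0],[0,0,0,0,0,0.085,0],[0,0,0,0,0,0.108,0],[0,0,0,0.006,0.002,0.108,0],[0,0,0,0.011,0.002,0.108,0],[0,0,0,0.016,0.002,0.108,0]]}' | python3 -m creep ; echo '{"ticks": [[0,0,0,0.002,0,0,0],[0,0,0,0.004,0,0,0],[0,0,0,0.006,0,0,0],[0,0,0,0.008,0,0,0]]}' | python3 -m creep | grep -E 'clock|pos|ft'
```

```text
clock: 15.8
tool_pos: [636.7, -221.4, 94.8]
orientation: [[-0.273, 0.962, 0.003], [0.962, 0.273, -0.001], [-0.002, 0.003, -1.0]]
ft_force: [-0.0, -0.5, 0.4]
opening: -0.1
finger_force: 0.0
clock: 16.3
tool_pos: [633.2, -214.2, 92.6]
ft_force: [1.8, -1.9, -0.1]
```

```bash
echo '{"ticks": [[0,0,0,0.0015,0,0,0],[0,0,0,0.003,0,0,0]]}' | python3 -m creep | grep -E 'clock|pos|ft'; echo '{"ticks": [[0,0,0,0.001,0,0,0],[0,0,0,0.002,0,0,0]]}' | python3 -m creep | grep -E 'clock|pos|ft'
```

```text
clock: 16.55
tool_pos: [633.1, -213.8, 92.9]
ft_force: [2.4, -10.1, -1.1]
clock: 16.8
tool_pos: [633.0, -213.2, 93.5]
ft_force: [0.3, -11.6, -0.4]
```

In the tool's units: 3 mm is 0.003, 1.5 mm is 0.0015.

```bash
echo '{"ticks": [[0,0,0,0.0015,0,0,0],[0,0,0,0.003,0,0,0]]}' | python3 -m creep | grep -E 'clock|pos|ft'
```

```text
clock: 17.05
tool_pos: [632.9, -212.2, 94.8]
ft_force: [-0.3, -16.6, 3.8]
```

In the tool's units: -3 mm is -0.003, 2 mm is 0.002.

```bash
echo '{"ticks": [[0,0,0,0.001,0,-0.0015,0],[0,0,0,0.002,0,-0.003,0]]}' | python3 -m creep | grep -E 'clock|pos|ft'
```

```text
clock: 17.3
tool_pos: [632.3, -210.0, 97.9]
ft_force: [0.4, -14.3, 2.3]
```

In the tool's units: -4.5 mm is -0.0045, -1.5 mm is -0.0015.

```bash
echo '{"ticks": [[0,0,0,0.0015,0,-0.0015,0],[0,0,0,0.003,0,-0.003,0],[0,0,0,0.0045,0,-0.0045,0]]}' | python3 -m creep | grep -E 'clock|pos|ft'; echo '{"ticks": [[0,0,0,0.002,0,-0.0015,0],[0,0,0,0.004,0,-0.003,0],[0,0,0,0.006,0,-0.0045,0]]}' | python3 -m creep | grep -E 'clock|pos|ft'
```

```text
clock: 17.68
tool_pos: [631.2, -206.0, 102.9]
ft_force: [-0.1, -14.9, 5.1]
clock: 18.05
tool_pos: [629.8, -200.9, 108.3]
ft_force: [-1.4, -15.9, 7.5]
```

The tool is pressing slightly downward, which wastes force, so I'll lead more upward.

In the tool's units: -6.5 mm is -0.0065, -4.5 mm is -0.0045.

```bash
echo '{"ticks": [[0,0,0,0.001,0,-0.0025,0],[0,0,0,0.0025,0,-0.0045,0],[0,0,0,0.0045,0,-0.0065,0]]}' | python3 -m creep | grep -E 'clock|pos|ft'; echo '{"ticks": [[0,0,0,0.002,0,-0.0018,0],[0,0,0,0.004,0,-0.0035,0],[0,0,0,0.006,0,-0.005,0]]}' | python3 -m creep | grep -E 'clock|pos|ft'
```

```text
clock: 18.42
tool_pos: [628.1, -195.0, 114.1]
ft_force: [-0.9, -11.7, 5.8]
clock: 18.8
tool_pos: [626.5, -188.4, 119.1]
ft_force: [-1.0, -9.4, 5.4]
```

In the tool's units: 10 mm is 0.01, 7.5 mm is 0.0075.

```bash
echo '{"ticks": [[0,0,0,0.0025,0,-0.0015,0],[0,0,0,0.005,0,-0.003,0],[0,0,0,0.0075,0,-0.004,0],[0,0,0,0.01,0,-0.005,0]]}' | python3 -m creep | grep -E 'clock|pos|ft'; echo '{"ticks": [[0,0,0,0.003,0,-0.001,0],[0,0,0,0.006,0,-0.002,0],[0,0,0,0.009,0,-0.003,0],[0,0,0,0.012,0,-0.003,0]]}' | python3 -m creep | grep -E 'clock|pos|ft'
```

```text
clock: 19.3
tool_pos: [622.7, -175.1, 122.0]
ft_force: [0.4, -2.4, 1.2]
clock: 19.8
tool_pos: [618.3, -162.5, 123.7]
ft_force: [-0.5, 0.3, -0.7]
```

The lever has snapped ahead of the finger. I'll follow it, press it home at mid-grip height, and check visually.

In the tool's units: 20 mm is 0.02, 19 mm is 0.019.

```bash
echo '{"ticks": [[0,0,0,0.003,0,0.004,0],[0,0,0,0.006,0,0.007,0],[0,0,0,0.01,0,0.007,0],[0,0,0,0.014,0,0.007,0],[0,0,0,0.017,0,0.007,0],[0,0,0,0.019,0,0.007,0],[0,0,0,0.02,0,0.007,0]]}' | python3 -m creep | grep -E 'clock|pos|ft'; python3 -c "
from h import *
c=cap('side')
b=cv2.resize(c['image'][110:230,255:405],None,fx=5,fy=5,interpolation=2);cv2.imwrite('pics/s7.png',b[:,:,::-1])"
```

```text
clock: 20.68
tool_pos: [613.4, -143.8, 117.2]
ft_force: [-0.1, -0.7, -0.4]
```

View pics/s7.png

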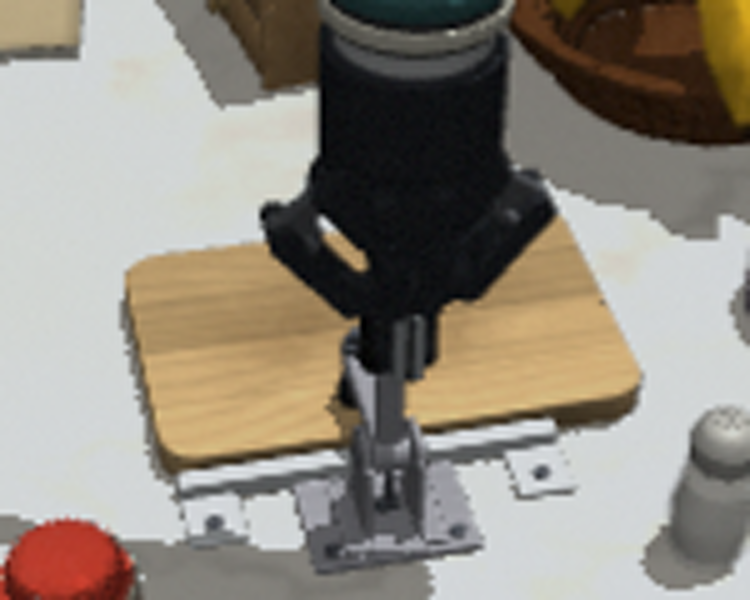

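The lever stands upright at crop (390,400), with the finger behind the grip at (405,345). Now I'll press it home.

In the tool's units: 3.5 mm is 0.0035, 3 mm is 0.003.

```bash
echo '{"ticks": [[0,0,0,0.001,0,0,0],[0,0,0,0.002,0,0,0],[0,0,0,0.003,0,0,0],[0,0,0,0.0035,0,0,0]]}' | python3 -m creep | grep -E 'clock|pos|ft'
```

```text
clock: 21.22
tool_pos: [612.4, -140.5, 117.1]
ft_force: [0.2, 0.9, 0.4]
```

In the tool's units: 1.4 mm is 0.0014, 0.7 mm is 0.0007.

```bash
echo '{"ticks": [[0,0,0,0.0007,0,0,0],[0,0,0,0.0014,0,0,0]]}' | python3 -m creep | grep -E 'clock|pos|ft'
```

```text
clock: 21.48
tool_pos: [612.0, -139.2, 117.1]
ft_force: [-0.2, -0.2, -0.6]
```

In the tool's units: 2 mm is 0.002, 1 mm is 0.001.

```bash
echo '{"ticks": [[0,0,0,0.001,0,0,0],[0,0,0,0.002,0,0,0]]}' | python3 -m creep | grep -E 'clock|pos|ft'
```

```text
clock: 21.72
tool_pos: [611.6, -137.7, 117.1]
ft_force: [0.1, -3.5, -1.8]
```

In the tool's units: 2 mm is 0.002, 1 mm is 0.001.

```bash
echo '{"ticks": [[0,0,0,0.001,0,0,0],[0,0,0,0.002,0,0,0]]}' | python3 -m creep | grep -E 'clock|pos|ft'
```

```text
clock: 21.98
tool_pos: [611.6, -137.6, 117.2]
ft_force: [2.2, -8.7, -3.1]
```

In the tool's units: 2 mm is 0.002, 1 mm is 0.001.

```bash
echo '{"ticks": [[0,0,0,0.001,0,0,0],[0,0,0,0.002,0,0,0]]}' | python3 -m creep | grep -E 'clock|pos|ft'
```

```text
clock: 22.22
tool_pos: [611.6, -137.6, 117.3]
ft_force: [3.7, -14.2, -4.4]
```

In the tool's units: 0.3 mm is 0.0003.

```bash
echo '{"ticks": [[0,0,0,0.0003,0,0,0],[0,0,0,0.0003,0,0,0],[0,0,0,0.0003,0,0,0],[0,0,0,0.0003,0,0,0]]}' | python3 -m creep | grep -E 'clock|pos|ft'
```

```text
clock: 22.72
tool_pos: [611.6, -137.6, 117.3]
ft_force: [3.9, -13.8, -4.7]
```

In the tool's units: 0.6 mm is 0.0006.

```bash
echo '{"ticks": [[0,0,0,0.0006,0,0,0],[0,0,0,0.0006,0,0,0],[0,0,0,0.0006,0,0,0],[0,0,0,0.0006,0,0,0]]}' | python3 -m creep | grep -E 'clock|pos|ft'; echo '{"ticks": [[0,0,0,-0.01,0,0,0],[0,0,0,-0.03,0,0,0],[0,0,0,-0.07,0,0,0],[0,0,0,-0.11,0,-0.03,0],[0,0,0,-0.15,0,-0.08,0],[0,0,0,-0.2,0,-0.11,0],[0,0,0,-0.24,0,-0.13,0],[0,0,0,-0.24,0,-0.13,0]]}' | python3 -m creep; python3 -c "
from m import *
s=manip.state();print(s['ft_force'])
t=cap('top');c=cap('side');r=board(t)[1];print(r)
for nm,q in(('timer',onz(t,332,258,42)),): pass
a=cv2.resize(t['image'][130:285,195:355],None,fx=2.6,fy=2.6,interpolation=2)
b=cv2.resize(c['image'][130:285,250:410],None,fx=2.4,fy=2.6,interpolation=2)
cv2.imwrite('pics/f8.png',np.hstack([a,b[:a.shape[0]]])[:,:,::-1])"
```

```text
clock: 23.22
tool_pos: [611.6, -137.6, 117.4]
ft_force: [4.3, -16.5, -5.4]
clock: 24.22
tool_pos: [676.6, -367.8, 249.6]
orientation: [[-0.269, 0.963, 0.004], [0.963, 0.269, -0.003], [-0.004, 0.003, -1.0]]
ft_force: [-0.4, -0.1, -0.8]
opening: -0.1
finger_force: 0.0
[-0.44662396 -0.10582142 -0.76228259]
((593.44091796875, 11.646453857421875), (257.95721435546875, 168.3391571044922), 15.593533515930176)
```

View pics/f8.png

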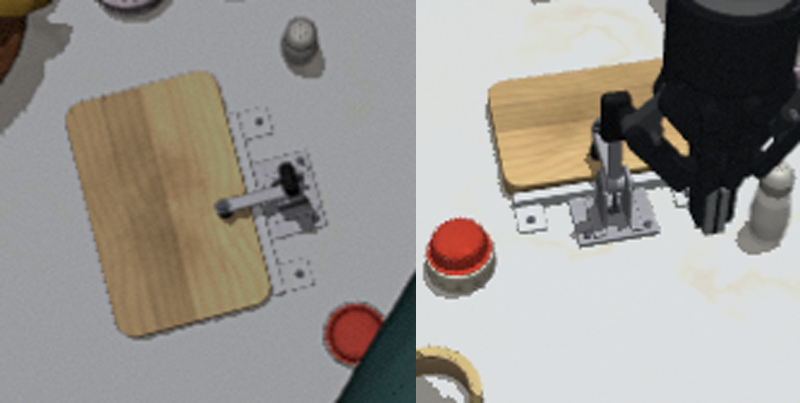

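The final view shows the board along the fence, the lever upright with the pad on the board at (225,208), and the salt, timer and tape where they were. The robot is clear.

```bash
python3 -c "
from bench import manip
print(manip.finish_job())"
```

```text
the job is handed in; nothing more can be done
None
```

The board is flush against the fence and was pressed home at about 16–17 N, the lever is locked upright and was pressed home at about 17 N, the robot is clear, and the job was handed in at about 24 s; the judge returned no verdict.

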